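# Fit the battery hold-down bar to a model car

### The arm

A 6-joint arm with a two-finger parallel gripper is mounted at the origin on the work surface. World frame = base frame: x ahead of the robot, y to its left, z up, the work surface at z = 0. Lengths are in m, angles in degrees, forces in N, time in s.
With the tool pointing down it reaches from about 0.4 to 0.825 m from the base axis. Payload 7 kg.
Tool frame: the origin (TCP) lies at the very end of the fingers, on their centre line; the grasp point (between the pads) lies behind it (r.grasp_offset is the z of the grasp point in the tool frame, in m); z points along the fingers, y is the direction in which the jaws open and shut (so a half turn about z gives the same grasp; the last joint's range is limited). The gripper opens to 88 mm and grips with 3 to 60 N. Pads are 19 mm wide; open, the fingers measure 130 mm over their backs; the gripper's body (78 mm by 193 mm) begins 47 mm behind the grasp point.
Start: joints at [88.127, 20.546, 0.682, 0, -70.136, -16.507], TCP at [0.213, 0.641, 0.227] pointing down, gripper open.
Joint ranges: [-176.03, 176.03], [-82.01, 121.73], [-58.28, 71.71], [-173.87, 95.51], [-174.79, -0.11], [-173.66, 173.66]. Speed limits (degrees/s): [136.94, 136.94, 172.46, 180, 180, 180].

### API

Orientations are given as [roll, pitch, yaw] about the fixed x, y, z axes, in that order (R = Rz(yaw) Ry(pitch) Rx(roll)).
In Python, from plant import r gives the robot as it stands. The module is installed in compiled form; this text tells all that it offers.
- The arm moves only by the tool servo_tool, never from a script. Its argument "targets" is a list of rows, each an object of numbers: "dx", "dy", "dz": the shift along the world's x, y, z in cm; "spin": the turn about the world's z in rad; "grip": the opening in per cent of the stroke, from 0 (shut) to 100 (fully open). A call has exactly 10 rows; each row is the pose to reach, as a shift and turn from the pose commanded when the call began; what a row does not reach only later rows make up. A row lasts 1/12 s, in which the tool goes at most 41.7 mm and 7.16 degrees, less where a joint would pass 70% of its speed; a pose out of reach is approached as far as the arm can. A call with a gripper value outside its range is refused whole. The fingers move at their own pace and stop on an object; "squeeze" is the grip in N (left out, the last holds). Time passes only in rows, so rows that repeat a pose let the fingers close, or fill a call up. It gives the time, the measured TCP pose, the force and the opening at its end, in the units of the state.
- r.get_state(): the state, without advancing time (a new reading comes with each control period).
- r.capture(name): name is "scene" or "top" or "wrist"; returns the picture (400x640x3 uint8, blue, green, red); there is no depth.
- r.get_calibration(name): a dict with "K" (3x3 intrinsics, pixels), "extrinsics" (4x4, takes a point from camera to world coordinates). Camera axes: x right, y down, z forward; pixel columns grow to the right and rows downward; lengths in m; the calibration is good to about 2 mm. A picture is of the moment at which its call begins: read the wrist's pose just before it. get_calibration takes no time and is no camera call; for the wrist camera it gives the pose at the moment of the call.
- r.close_job(): hands the job in, once; it reports no verdict.
Trained networks look in the newest picture that a camera, given by its name, has taken for a name from the list of things; names that differ only in an ending like _2 or _b are one class to them, and where a whole thing is asked for, a point or a joint stands for the part that bears it (a point fixed in the world has none). Each returns a list of dicts, best first, with "p" (0 to 1); they miss things now and then, are a little off and sometimes report something else, mostly with a low value. They report only what shows in the picture. A call takes as long as a camera call. They do not tell look-alikes from the thing itself.
- r.cut_out(name, camera): "mask" (400x640 bool, what is visible of it) and "extent" ([left, top, right, bottom] in pixels, round what is visible of it).
The state is a dict: "time_s": time; "joints": joint angles; "qd": joint speeds; "joint_torque": joint torques, N m; "tcp_pos": TCP position; "eef_rot": TCP orientation; "contact_force": force on the tool from outside, world axes, zero at the start; "moment": the same for the moment, N m; "gripper_width": finger opening in m.
Only numpy, scipy, OpenCV 4.12 (cv2) and the standard library are available. Lean on these libraries where they do the work, as an engineer would, in place of code of your own. Each camera call takes 0.05 s, during which the arm holds its last target. There are 200 camera calls.

### The job

The battery pack is already in the model car on the stand. Pick up the loose black hold-down bar, lay it along the pack with its fork astride the thick rear post, and nudge it gently until its hole drops over the thin front post, whose exact spot has to be found by feel. Leave the bar fully home, flat on the pack, and never force it down or sideways; leave the driver, jar and mouse where they are.

Things in the scene. Friction and masses are not known exactly. Their poses are not given: they have to be found in the camera images.
- bar_mid (a point): loose black plastic hold-down bar, 45 g, picked up by its finger grip: a strip 188 mm long (x), 28 wide (y), 5 thick, with a grip on its middle 44 mm long (x), 12 wide (y), 20 high. +x end: 9 mm round through hole; -x end: open fork 16 wide, 30 deep (x -64 to -94). Point: middle of the bar, 12.5 mm above its underside. Starts flat on the desk, left or right of the car
- bar_hole (a point): centre of the bar's 9 mm hole, on the bar's underside, 80 mm from the bar's middle along its +x; axes as bar_mid
- car: bare model car chassis, 420 x 196 mm, fixed on a low stand. Origin on the desk under its middle, x to its front (foam bumper), z up. The pack (138 x 47 x 25 mm) lies along x on the centre line, flat top 84 mm up; a seated bar lies on it, x along the car's x, bar_mid 96.5 mm up. Gear beside the pack is lower than its top; towers, pins and tyres are 100 mm or more fore and aft, up to 145 mm high
- rear_post_top (a point): centre of the top of the thick (12 mm) black rear post, 80 mm behind the car's middle, 109 mm above the desk, which the bar's fork goes astride: 2 mm to spare each side, and room for the bar to shift 10 mm along the car either way. The bar's hole is too small for this post
- front_slot_end (a point): a point 70 mm ahead of the car's middle, 101 mm above the desk, axes as the car: the innermost spot that the thin (7 mm) aluminium front post can be slid back to. The post (flat top, 101 mm up) stands 3 to 17 mm ahead of it and up to 4 mm to either side, where its slotted foot was last clamped, and does not give. The hole fits the post with 1 mm to spare all round, no lead-in
- driver_grip (a point): hex driver lying on the desk, 170 mm long; this point is on its handle (26 mm thick). To be left alone
- jar: white plastic jar, 48 mm wide and 50 mm high, origin under its middle. To be left alone
- mouse: grey computer mouse, 108 x 58 x 30 mm, origin under its middle. To be left alone
Mind the look-alikes: they are no part of the job. Of the things shaped like the part that bears bar_mid, the black one is meant.

How it is judged:
By the outcome, as a careful person would: the job done as asked, in the order asked, and still so for the second after the job is handed in, with the robot touching nothing.
It also fails if it takes over 72 s, if anything falls off the work surface, if the arm or the gripper's body presses on something with over 40 N, if the wrist force passes 120 N, or if a joint passes its speed limit or range.

## Working session

There is one attempt and no reset: what is moved stays moved. The work goes in short steps, Python scripts to look and compute and a tool call to move; the robot and the scene stay as the last step left them, time stands still between calls to the robot, and variables do not carry over. Pictures are saved under pics/ and viewed, about 8 in all and at most 12, crops included, and the job is handed in when it is done.

Besides the shell and the picture viewer there is one more tool, called after "Request:" as a command line: name --argument value ..., lists and objects as JSON in quotes. servo_tool: Moves the arm, as the interface text tells. Its arguments: {"type":"object","properties":{"targets":{"type":"array"},"squeeze":{"type":"number"}},"required":["targets"]}

```bash
mkdir -p pics
cat > h.py <<'E'
import numpy as np, cv2
from plant import r
def proj(cam,P):
    c=r.get_calibration(cam);K=np.array(c["K"]);T=np.linalg.inv(np.array(c["extrinsics"]))
    p=K@(T[:3,:3]@np.array(P,float)+T[:3,3]);return p[:2]/p[2]
def ray(cam,uv):
    c=r.get_calibration(cam);K=np.array(c["K"]);T=np.array(c["extrinsics"])
    d=T[:3,:3]@np.linalg.solve(K,[uv[0],uv[1],1.]);return T[:3,3],d
def onz(cam,uv,z):
    o,d=ray(cam,uv);return o+d*(z-o[2])/d[2]
def tri(rays):
    A=np.zeros((3,3));b=np.zeros(3)
    for o,d in rays:
        d=d/np.linalg.norm(d);M=np.eye(3)-np.outer(d,d);A+=M;b+=M@o
    return np.linalg.solve(A,b)
E
python3 - <<'E'
from h import *
s=r.get_state();print(s["tcp_pos"],s["eef_rot"],s["gripper_width"],r.grasp_offset)
for c in ["scene","top","wrist"]:
    im=r.capture(c);cv2.imwrite(f"pics/{c}0.png",im)
    print(c,np.round(np.array(r.get_calibration(c)["extrinsics"]),3).tolist(),np.round(r.get_calibration(c)["K"],1).tolist())
    for n in ["bar_mid","car","driver_grip","jar","mouse"]:
        for q in r.cut_out(n,c): 
            m=q["mask"].astype(np.uint8);M=cv2.moments(m,True);print(n,round(q["p"],2),np.round(q["extent"]).tolist(),round(M["m10"]/max(M["m00"],1)),round(M["m01"]/max(M["m00"],1)))
E
python3 -c "
import cv2,numpy as np
a=cv2.imread('pics/scene0.png');b=cv2.imread('pics/top0.png')
cv2.imwrite('pics/a.png',np.vstack([a,b])[:, :] if 0 else cv2.resize(np.vstack([a,b]),(480,600)))"
```

```text
[0.21273084 0.64008062 0.22560093] [ 1.79903112e+02 -9.71509671e-03 -1.83885917e+01] 0.08741092194199938 -0.0188
scene [[-0.651, 0.517, -0.556, 1.213], [0.759, 0.43, -0.488, 0.574], [-0.013, -0.74, -0.672, 0.973], [0.0, 0.0, 0.0, 1.0]] [[407.0, 0.0, 322.0], [0.0, 407.0, 200.2], [0.0, 0.0, 1.0]]
bar_mid 0.73 [224.0, 169.0, 270.0, 176.0] 248 174
bar_mid 0.53 [261.0, 174.0, 301.0, 199.0] 280 186
bar_mid 0.52 [299.0, 150.0, 344.0, 162.0] 321 156
car 0.75 [273.0, 182.0, 382.0, 286.0] 326 234
driver_grip 0.7 [414.0, 251.0, 423.0, 289.0] 416 264
jar 0.59 [350.0, 312.0, 371.0, 340.0] 360 327
mouse 0.77 [214.0, 214.0, 251.0, 237.0] 232 223
mouse 0.51 [274.0, 182.0, 384.0, 289.0] 326 235
top [[0.028, -0.999, 0.044, 0.416], [-1.0, -0.028, 0.01, -0.071], [-0.009, -0.044, -0.999, 1.359], [0.0, 0.0, 0.0, 1.0]] [[396.5, 0.0, 325.5], [0.0, 396.5, 194.5], [0.0, 0.0, 1.0]]
bar_mid 0.86 [423.0, 178.0, 467.0, 218.0] 441 195
bar_mid 0.62 [373.0, 264.0, 433.0, 284.0] 402 273
bar_mid 0.58 [393.0, 180.0, 405.0, 225.0] 398 201
car 0.96 [267.0, 107.0, 339.0, 228.0] 302 166
driver_grip 0.76 [218.0, 182.0, 238.0, 209.0] 228 197
jar 0.67 [223.0, 110.0, 239.0, 127.0] 230 117
mouse 0.64 [376.0, 121.0, 410.0, 147.0] 393 133
wrist [[-0.315, -0.905, -0.287, 0.291], [-0.949, 0.3, 0.095, 0.615], [-0.0, 0.302, -0.953, 0.384], [0.0, 0.0, 0.0, 1.0]] [[291.6, 0.0, 317.9], [0.0, 291.6, 196.3], [0.0, 0.0, 1.0]]
```

View pics/top0.png

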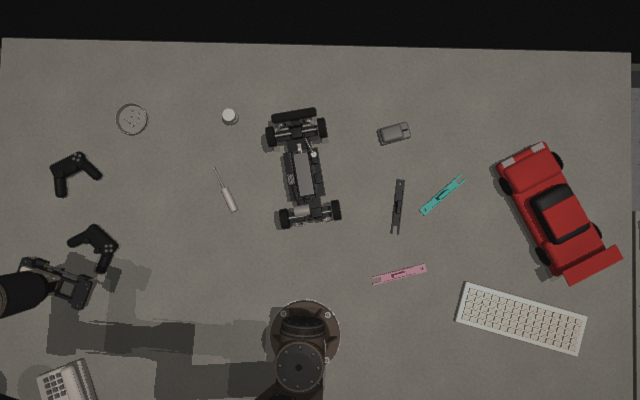

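View pics/scene0.png

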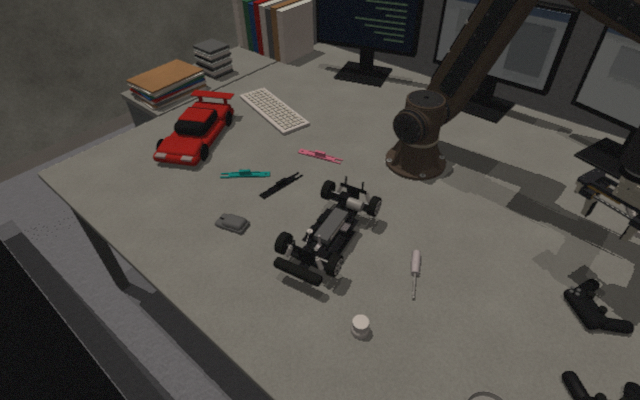

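Three bar-like things (top view): black (398,206), teal (441,195), pink (400,273). The black one beside the car's right side is the one meant. Its fork seems to point down in the image, toward the robot. The car's bumper is at the top (293,115). I'll confirm with an enlarged crop.

Run:
```python
from h import *
im=cv2.imread("pics/top0.png");c=im[100:240,260:420]
g=(np.clip(c.astype(float)*1.8,0,255)).astype(np.uint8)
cv2.imwrite("pics/crop1.png",cv2.resize(g,None,fx=4.25,fy=4.25,interpolation=cv2.INTER_CUBIC))
r.capture("top")
for q in r.cut_out("bar_mid","top"):
    ys,xs=np.nonzero(q["mask"]);pts=np.c_[xs,ys].astype(np.float32)
    R=cv2.minAreaRect(pts);B=cv2.boxPoints(R);W=np.array([onz("top",b,.005) for b in B])
    print(q["p"],im[ys,xs].mean(0).round(),R,W[:,:2].round(3).tolist(),W.mean(0).round(3))
q=r.cut_out("car","top")[0];ys,xs=np.nonzero(q["mask"]);R=cv2.minAreaRect(np.c_[xs,ys].astype(np.float32));print(R,[onz("top",b,.07).round(3).tolist() for b in cv2.boxPoints(R)])
```

```text
0.81 [120. 111. 150.] ((399.1765441894531, 273.7059020996094), (9.216353416442871, 54.327980041503906), 75.96376037597656) [[0.204, -0.221], [0.253, -0.399], [0.224, -0.407], [0.174, -0.23]] [ 0.214 -0.314  0.005]
0.72 [50. 51. 53.] ((397.80487060546875, 202.756103515625), (8.392796516418457, 46.16038513183594), 6.340191841125488) [[0.377, -0.283], [0.534, -0.297], [0.531, -0.326], [0.374, -0.312]] [ 0.454 -0.305  0.005]
0.63 [122. 131.  72.] ((441.4058837890625, 194.72352600097656), (8.56875228881836, 53.473358154296875), 49.398704528808594) [[0.435, -0.375], [0.557, -0.511], [0.536, -0.53], [0.413, -0.394]] [ 0.485 -0.453  0.005]
((303.0, 166.50001525878906), (115.40808868408203, 62.964813232421875), 80.53767395019531) [[0.729, 0.157, 0.07], [0.768, -0.047, 0.07], [0.397, -0.119, 0.07], [0.358, 0.082, 0.07]]
```

View pics/crop1.png

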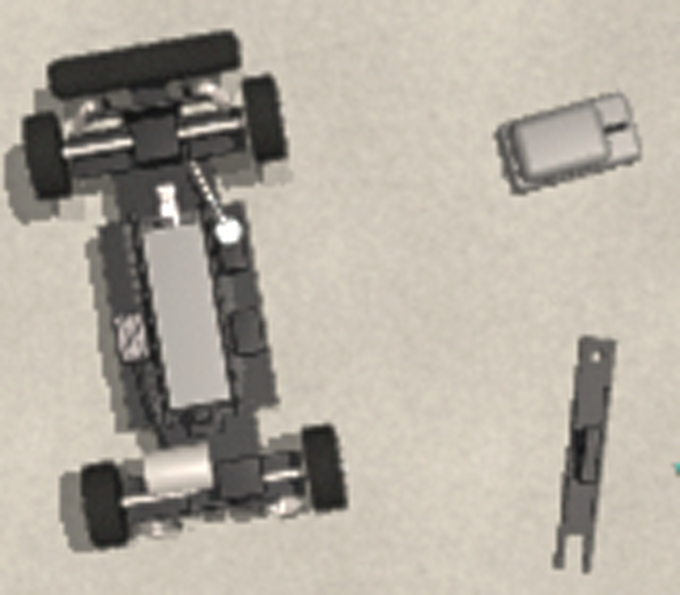

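The crop confirms it: the black bar has its hole at the top (px 400.5,184) and its fork at the bottom (px ~398,233). The front post is near (299,147) and the rear post near (308,198). I'll move over the car first and look with the wrist camera.

Request:
servo_tool --targets '[{"dx": 3, "dy": -3, "dz": 0.5, "spin": 0.03, "grip": 100}, {"dx": 6, "dy": -7, "dz": 1, "spin": 0.06, "grip": 100}, {"dx": 9, "dy": -11, "dz": 1.5, "spin": 0.1, "grip": 100}, {"dx": 12, "dy": -15, "dz": 2, "spin": 0.14, "grip": 100}, {"dx": 14, "dy": -19, "dz": 2.5, "spin": 0.18, "grip": 100}, {"dx": 17, "dy": -22, "dz": 3, "spin": 0.22, "grip": 100}, {"dx": 20, "dy": -25, "dz": 3, "spin": 0.26, "grip": 100}, {"dx": 22, "dy": -29, "dz": 3, "spin": 0.3, "grip": 100}, {"dx": 24, "dy": -33, "dz": 3, "spin": 0.35, "grip": 100}, {"dx": 26, "dy": -36, "dz": 3, "spin": 0.4, "grip": 100}]'

```text
time_s: 1.88
tcp_pos: [0.4576, 0.3047, 0.2569]
eef_rot: [-180.0, -0.0, 4.7]
contact_force: [0.6, 1.7, -0.4]
gripper_width: 0.0876
```

Request:
servo_tool --targets '[{"dx": 1, "dy": -3, "spin": 0.02}, {"dx": 2, "dy": -6, "spin": 0.04}, {"dx": 3, "dy": -10, "spin": 0.06}, {"dx": 4, "dy": -14, "spin": 0.08}, {"dx": 5, "dy": -18, "spin": 0.08}, {"dx": 6, "dy": -21, "spin": 0.08}, {"dx": 7, "dy": -24, "spin": 0.08}, {"dx": 8, "dy": -26, "spin": 0.08}, {"dx": 8, "dy": -27, "spin": 0.08}, {"dx": 8, "dy": -27, "spin": 0.08}]'

```text
validation failed for argument at $.ta...
```

Run:
```python
from h import *
s=r.get_state();print(s["time_s"],s["tcp_pos"],s["eef_rot"],s["contact_force"])
im=r.capture("wrist");cv2.imwrite("pics/w1.png",im);c=r.get_calibration("wrist");np.savez("pics/w1.npz",K=c["K"],T=c["extrinsics"])
g=np.clip(im.astype(float)*1.6,0,255).astype(np.uint8)
cv2.imwrite("pics/w1b.png",cv2.resize(g,None,fx=1.25,fy=1.25,interpolation=cv2.INTER_CUBIC))
```

```text
1.8833 [0.45756856 0.30466241 0.25686897] [-1.79964152e+02 -2.92570754e-02  4.68370309e+00] [ 0.58314682  1.67378271 -0.35884371]
```

View pics/w1b.png

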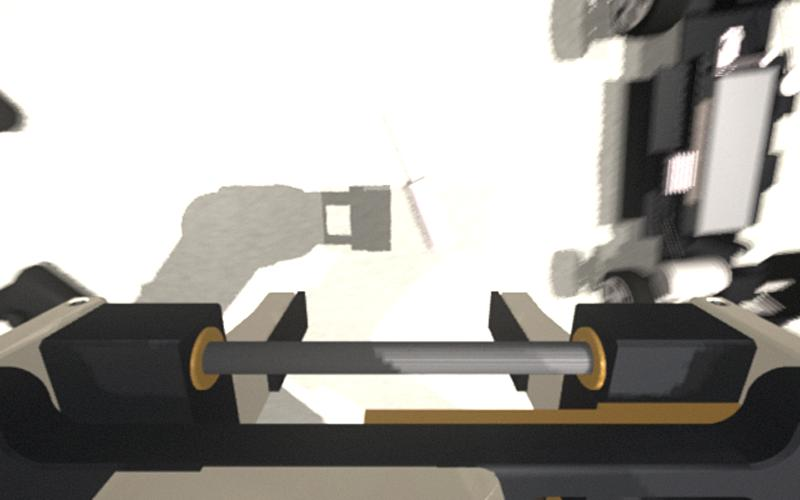

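The second call was refused, because every row needs all its fields. The picture shows the car at the right and the gripper filling the bottom of the view. I'll resend the move, stopping a bit nearer the robot so that both posts show.

Request:
servo_tool --targets '[{"dx": 0, "dy": -3, "dz": 0, "spin": 0, "grip": 100}, {"dx": 0, "dy": -7, "dz": 0, "spin": 0, "grip": 100}, {"dx": 0, "dy": -11, "dz": 0, "spin": 0, "grip": 100}, {"dx": 0, "dy": -15, "dz": 0, "spin": 0.04, "grip": 100}, {"dx": 0, "dy": -19, "dz": 0, "spin": 0.08, "grip": 100}, {"dx": -1, "dy": -23, "dz": 0, "spin": 0.08, "grip": 100}, {"dx": -1, "dy": -26, "dz": 0, "spin": 0.08, "grip": 100}, {"dx": -1, "dy": -28, "dz": 0, "spin": 0.08, "grip": 100}, {"dx": -1, "dy": -28, "dz": 0, "spin": 0.08, "grip": 100}, {"dx": -1, "dy": -28, "dz": 0, "spin": 0.08, "grip": 100}]'

```text
time_s: 2.77
tcp_pos: [0.4469, 0.0257, 0.2568]
eef_rot: [-180.0, -0.1, 9.0]
contact_force: [-0.1, 0.3, -1.1]
gripper_width: 0.0875
```

Run:
```python
from h import *
s=r.get_state();print(s["time_s"],s["tcp_pos"],s["eef_rot"],s["contact_force"])
c=r.get_calibration("wrist");im=r.capture("wrist");cv2.imwrite("pics/w1.png",im);np.savez("pics/w1.npz",K=c["K"],T=c["extrinsics"])
g=im[0:240,200:520];g=np.clip(g.astype(float)*1.3,0,255).astype(np.uint8)
cv2.imwrite("pics/w1b.png",cv2.resize(g,None,fx=2.5,fy=2.5,interpolation=cv2.INTER_CUBIC))
```

```text
2.7667 [0.44690106 0.02566322 0.25678424] [-1.79983111e+02 -5.01114045e-02  8.98706561e+00] [-0.13596408  0.29974019 -1.13955986]
```

View pics/w1b.png

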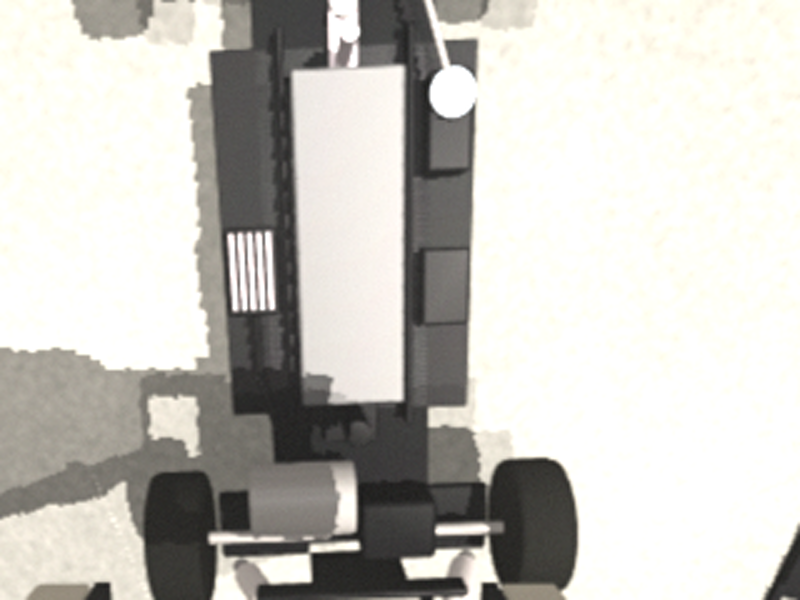

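The picture shows the pack's top face with crop corners (291,71), (404,66), (404,401) and (302,405). The front post is near (347,35) and the rear post near (360,425). I'll take a second view 9 cm ahead to get heights and posts.

Request:
servo_tool --targets '[{"dx": 2, "dy": 0, "dz": 0, "spin": 0, "grip": 100}, {"dx": 5, "dy": 0, "dz": 0, "spin": 0, "grip": 100}, {"dx": 8, "dy": 0, "dz": 0, "spin": 0, "grip": 100}, {"dx": 9, "dy": 0, "dz": 0, "spin": 0, "grip": 100}, {"dx": 9, "dy": 0, "dz": 0, "spin": 0, "grip": 100}, {"dx": 9, "dy": 0, "dz": 0, "spin": 0, "grip": 100}, {"dx": 9, "dy": 0, "dz": 0, "spin": 0, "grip": 100}, {"dx": 9, "dy": 0, "dz": 0, "spin": 0, "grip": 100}, {"dx": 9, "dy": 0, "dz": 0, "spin": 0, "grip": 100}, {"dx": 9, "dy": 0, "dz": 0, "spin": 0, "grip": 100}]'

```text
time_s: 3.65
tcp_pos: [0.5365, 0.0267, 0.257]
eef_rot: [-180.0, -0.1, 9.2]
contact_force: [0.3, 0.3, -0.1]
gripper_width: 0.0878
```

Run:
```python
from h import *
s=r.get_state();print(s["time_s"],s["tcp_pos"],s["eef_rot"],s["contact_force"])
c=r.get_calibration("wrist");im=r.capture("wrist");cv2.imwrite("pics/w2.png",im);np.savez("pics/w2.npz",K=c["K"],T=c["extrinsics"])
g=im[0:240,200:520];g=np.clip(255*(g/255.)**.6,0,255).astype(np.uint8)
cv2.imwrite("pics/w2b.png",cv2.resize(g,None,fx=2.5,fy=2.5,interpolation=cv2.INTER_CUBIC))
```

```text
3.65 [0.53645325 0.02669058 0.25698046] [-1.79985882e+02 -5.27519319e-02  9.15030226e+00] [ 0.29735331  0.29452253 -0.09219105]
```

View pics/w2b.png

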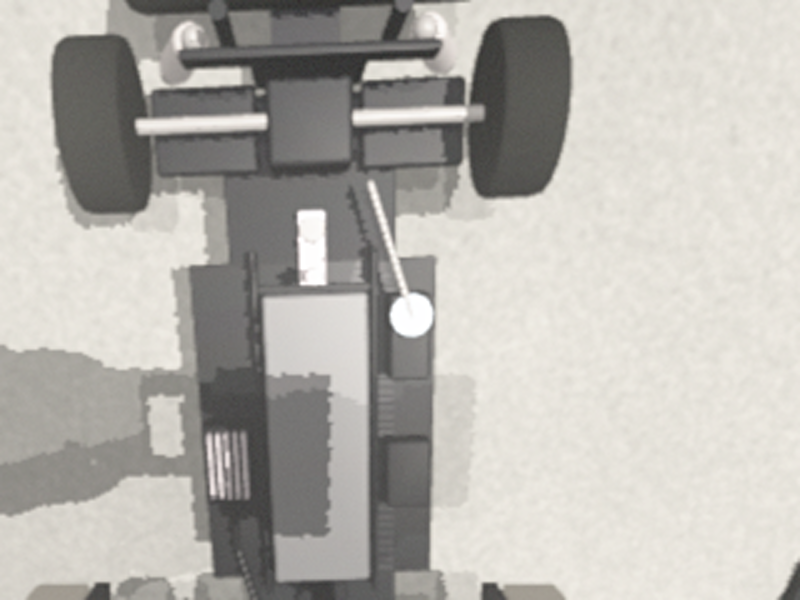

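Run:
```python
from h import *
def R(n,uv):
    z=np.load(f"pics/{n}.npz");uv=((uv[0]+.5)/2.5-.5+200,(uv[1]+.5)/2.5-.5)
    return z["T"][:3,3],z["T"][:3,:3]@np.linalg.solve(z["K"],[*uv,1.])
def pz(o,d,z): return o+d*(z-o[2])/d[2]
A=dict(FL=(291,71),FR=(404,66),RR=(404,401),RL=(302,405));B=dict(FL=(262,296),FR=(368,294),RR=(369,577),RL=(277,582))
P={}
for k in A:
    a,b=R("w1",A[k]),R("w2",B[k]);P[k]=(pz(*a,.084),pz(*b,.084));print(k,tri([a,b]).round(4),P[k][0][:2].round(4),P[k][1][:2].round(4))
for i in (0,1):
    F=(P["FL"][i]+P["FR"][i])/2;Q=(P["RL"][i]+P["RR"][i])/2;d=F-Q;yaw=np.arctan2(d[1],d[0]);C=(F+Q)/2
    u=np.array([np.cos(yaw),np.sin(yaw)]);print("mid",C[:2].round(4),"yaw",np.degrees(yaw).round(2),"len",np.linalg.norm(d[:2]).round(4))
im=cv2.imread("pics/top0.png")
f=lambda u,v:((u+.5)/4.25-.5+260,(v+.5)/4.25-.5+100)
h=onz("top",f(597,357),.005);g=onz("top",f(588,453),.022)
d=h-g;print("hole",h.round(4),"grip",g.round(4),"yaw",np.degrees(np.arctan2(d[1],d[0])),np.linalg.norm(d[:2]))
pt=[onz("top",f(*q),.084)[:2].round(4).tolist() for q in [(147,230),(193,225),(229,401),(173,408)]];print("top pack",pt,np.mean(pt,0))
print("posts top",onz("top",f(167,203),.101).round(4),onz("top",f(203,412),.109).round(4))
# wrist zoom of front post
a=cv2.imread("pics/w2.png")[70:125,305:345];b=cv2.imread("pics/w1.png")[0:40,320:355];b2=cv2.imread("pics/w1.png")[150:195,310:360]
z=lambda q:cv2.resize(q,(260,300),interpolation=cv2.INTER_NEAREST)
b2=np.clip(b2.astype(float)*2.5,0,255).astype(np.uint8)
cv2.imwrite("pics/z.png",np.hstack([z(a),z(b),z(b2)]))
```

```text
FL [0.6005 0.0525 0.0801] [0.5996 0.0522] [0.6007 0.0524]
FR [0.6089 0.007  0.0825] [0.6085 0.0077] [0.6089 0.0067]
RR [ 0.4748 -0.0201  0.0807] [ 0.4754 -0.0196] [ 0.4763 -0.0193]
RL [0.4662 0.0257 0.0836] [0.4662 0.0262] [0.4663 0.0251]
mid [0.5374 0.0166] yaw 11.3 len 0.1359
mid [0.5381 0.0162] yaw 11.29 len 0.1361
hole [ 0.5193 -0.3111  0.005 ] grip [ 0.4416 -0.3025  0.022 ] yaw -6.330562202075112 0.07814946801907714
top pack [[0.6008, 0.0468], [0.6055, 0.0118], [0.4722, -0.0195], [0.4657, 0.0228]] [0.53605  0.015475]
posts top [0.6191 0.0308 0.101 ] [ 0.4624 -0.0014  0.109 ]
```

View pics/z.png

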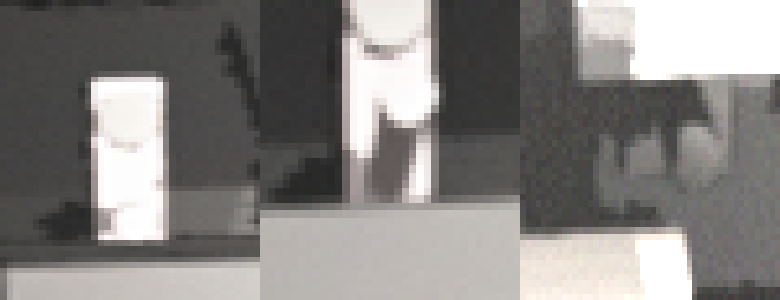

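The zoom shows the front post's top disc in the left panel (w2 px ≈324,91) and the rear post's top in the right panel (w1 px ≈344,172). I'll compare these with the pack-based pose and print the way to the bar.

Run:
```python
from h import *
def pz(n,uv,z):
    q=np.load(f"pics/{n}.npz");o=q["T"][:3,3];d=q["T"][:3,:3]@np.linalg.solve(q["K"],[*uv,1.]);return o+d*(z-o[2])/d[2]
C=np.array([.5377,.0164]);y=np.radians(11.3);u=np.array([np.cos(y),np.sin(y)]);v=np.array([-u[1],u[0]])
for nm,p in [("front w2",pz("w2",(324,91),.101)),("front w1 lowedge",pz("w1",(337.2,6.5),.101)),("rear w1 a",pz("w1",(344.1,172),.109)),("rear w1 b",pz("w1",(332.5,172),.109)),("rear top",onz("top",((203.5)/4.25-.5+260,(412.5)/4.25-.5+100),.109))]:
    e=p[:2]-C;print(nm,p.round(4),"car frame",(e@u).round(4),(e@v).round(4))
```

```text
front w2 [0.6309 0.0362 0.101 ] car frame 0.0953 0.0011
front w1 lowedge [0.6167 0.0348 0.101 ] car frame 0.0811 0.0025
rear w1 a [4.638e-01 4.000e-04 1.090e-01] car frame -0.0756 -0.0012
rear w1 b [0.4619 0.0127 0.109 ] car frame -0.0751 0.0112
rear top [ 0.4624 -0.0014  0.109 ] car frame -0.0773 -0.0027
```

Request:
servo_tool --targets '[{"dx": -1, "dy": -3, "dz": 0, "spin": -0.05, "grip": 100}, {"dx": -2, "dy": -7, "dz": 0, "spin": -0.1, "grip": 100}, {"dx": -4, "dy": -11, "dz": 0, "spin": -0.16, "grip": 100}, {"dx": -6, "dy": -15, "dz": 0, "spin": -0.22, "grip": 100}, {"dx": -8, "dy": -19, "dz": 0, "spin": -0.27, "grip": 100}, {"dx": -9, "dy": -23, "dz": 0, "spin": -0.27, "grip": 100}, {"dx": -10, "dy": -27, "dz": 0, "spin": -0.27, "grip": 100}, {"dx": -10, "dy": -30, "dz": 0, "spin": -0.27, "grip": 100}, {"dx": -10, "dy": -32, "dz": 0, "spin": -0.27, "grip": 100}, {"dx": -10, "dy": -33, "dz": 0, "spin": -0.27, "grip": 100}]'

```text
time_s: 4.53
tcp_pos: [0.4361, -0.306, 0.2565]
eef_rot: [180.0, -0.0, -6.5]
contact_force: [0.2, 0.2, -0.4]
gripper_width: 0.0876
```

Request:
servo_tool --targets '[{"dx": 0, "dy": 0, "dz": -1, "spin": 0, "grip": 80}, {"dx": 0, "dy": 0, "dz": -3, "spin": 0, "grip": 60}, {"dx": 0, "dy": 0, "dz": -6, "spin": 0, "grip": 60}, {"dx": 0, "dy": 0, "dz": -8, "spin": 0, "grip": 60}, {"dx": 0, "dy": 0, "dz": -9, "spin": 0, "grip": 60}, {"dx": 0, "dy": 0, "dz": -9, "spin": 0, "grip": 60}, {"dx": 0, "dy": 0, "dz": -9, "spin": 0, "grip": 60}, {"dx": 0, "dy": 0, "dz": -9, "spin": 0, "grip": 60}, {"dx": 0, "dy": 0, "dz": -9, "spin": 0, "grip": 60}, {"dx": 0, "dy": 0, "dz": -9, "spin": 0, "grip": 60}]'

```text
time_s: 5.37
tcp_pos: [0.4376, -0.3036, 0.1676]
eef_rot: [180.0, -0.1, -6.3]
contact_force: [0.3, 0.5, 0.3]
gripper_width: 0.0525
```

Run:
```python
from h import *
s=r.get_state();print(s["time_s"],s["tcp_pos"],s["eef_rot"],s["contact_force"],s["gripper_width"])
c=r.get_calibration("wrist");im=r.capture("wrist");cv2.imwrite("pics/w3.png",im);np.savez("pics/w3.npz",K=c["K"],T=c["extrinsics"])
g=np.clip(255*(im/255.)**.6,0,255).astype(np.uint8)[0:300,160:480]
cv2.imwrite("pics/w3b.png",cv2.resize(g,None,fx=2,fy=2,interpolation=cv2.INTER_CUBIC))
```

```text
5.3667 [ 0.43762585 -0.30355612  0.16762876] [ 1.79977953e+02 -1.21904985e-01 -6.33566081e+00] [0.34988852 0.52388434 0.29503175] 0.05249371546092833
```

View pics/w3b.png

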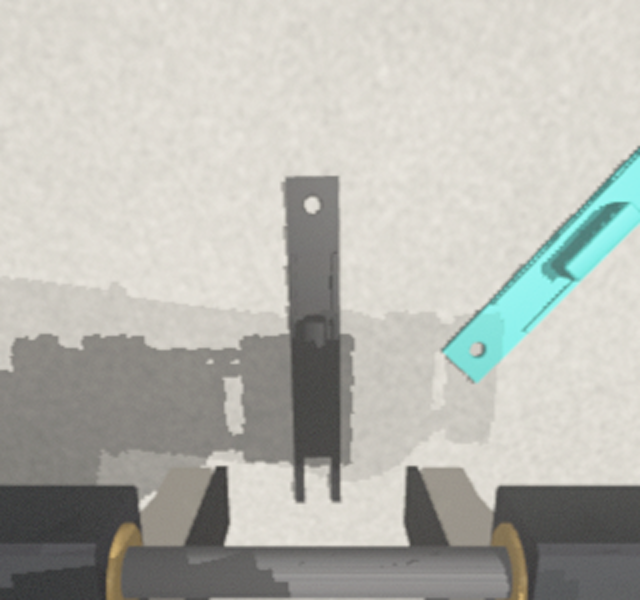

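The black bar in the crop: front corners (285,178) and (338,177), hole (312,204), fork tips (296,502) and (340,500). The teal one stays clear on the right.

Run:
```python
from h import *
q=np.load("pics/w3.npz")
def pz(uv,z):
    uv=((uv[0]+.5)/2-.5+160,(uv[1]+.5)/2-.5);o=q["T"][:3,3];d=q["T"][:3,:3]@np.linalg.solve(q["K"],[*uv,1.]);return (o+d*(z-o[2])/d[2])[:2]
F=(pz((285,178),.005)+pz((338,177),.005))/2;B=(pz((296,502),.005)+pz((340,500),.005))/2;h=pz((312,204),.005)
d=F-B;L=np.linalg.norm(d);u=d/L;yaw=np.degrees(np.arctan2(d[1],d[0]))
print("F",F,"B",B,"len",L,"yaw",yaw,"mid",(F+B)/2,"mid from hole",h-.08*u,"from F",F-.094*u)
s=r.get_state();print("tcp->mid cm",((F-.094*u*1)-s["tcp_pos"][:2])*100,((h-.08*u)-s["tcp_pos"][:2])*100)
```

```text
F [ 0.53493807 -0.31145801] B [ 0.34979144 -0.2945155 ] len 0.18592020624009328 yaw -5.228496126098362 mid [ 0.44236476 -0.30298675] mid from hole [ 0.44231071 -0.30296819] from F [ 0.44132919 -0.30289199]
tcp->mid cm [0.38709963 0.06748563] [0.48525205 0.05986579]
```

Request:
servo_tool --targets '[{"dx": 0.2, "dy": 0, "dz": -2, "spin": 0.02, "grip": 60}, {"dx": 0.45, "dy": 0.06, "dz": -5, "spin": 0.02, "grip": 60}, {"dx": 0.45, "dy": 0.06, "dz": -8, "spin": 0.02, "grip": 60}, {"dx": 0.45, "dy": 0.06, "dz": -11, "spin": 0.02, "grip": 60}, {"dx": 0.45, "dy": 0.06, "dz": -13, "spin": 0.02, "grip": 60}, {"dx": 0.45, "dy": 0.06, "dz": -14, "spin": 0.02, "grip": 60}, {"dx": 0.45, "dy": 0.06, "dz": -14.5, "spin": 0.02, "grip": 60}, {"dx": 0.45, "dy": 0.06, "dz": -15, "spin": 0.02, "grip": 60}, {"dx": 0.45, "dy": 0.06, "dz": -15.2, "spin": 0.02, "grip": 60}, {"dx": 0.45, "dy": 0.06, "dz": -15.2, "spin": 0.02, "grip": 60}]'

```text
time_s: 6.25
tcp_pos: [0.442, -0.3031, 0.0151]
eef_rot: [180.0, -0.1, -5.2]
contact_force: [-0.2, -0.6, 0.9]
gripper_width: 0.0526
```

Next I lower 6 mm and close, then lift.

Request:
servo_tool --targets '[{"dx": 0, "dy": 0, "dz": -0.2, "spin": 0, "grip": 60}, {"dx": 0, "dy": 0, "dz": -0.4, "spin": 0, "grip": 60}, {"dx": 0, "dy": 0, "dz": -0.6, "spin": 0, "grip": 60}, {"dx": 0, "dy": 0, "dz": -0.6, "spin": 0, "grip": 30}, {"dx": 0, "dy": 0, "dz": -0.6, "spin": 0, "grip": 20}, {"dx": 0, "dy": 0, "dz": -0.6, "spin": 0, "grip": 10}, {"dx": 0, "dy": 0, "dz": -0.6, "spin": 0, "grip": 5}, {"dx": 0, "dy": 0, "dz": -0.6, "spin": 0, "grip": 5}, {"dx": 0, "dy": 0, "dz": -0.6, "spin": 0, "grip": 5}, {"dx": 0, "dy": 0, "dz": -0.6, "spin": 0, "grip": 5}]' --squeeze 25

```text
time_s: 7.08
tcp_pos: [0.4414, -0.3029, 0.0084]
eef_rot: [180.0, -0.0, -5.2]
contact_force: [0.1, 0.2, 1.6]
gripper_width: 0.0117
```

Request:
servo_tool --targets '[{"dx": 0, "dy": 0, "dz": 0, "spin": 0, "grip": 5}, {"dx": 0, "dy": 0, "dz": 0.3, "spin": 0, "grip": 5}, {"dx": 0, "dy": 0, "dz": 1, "spin": 0, "grip": 5}, {"dx": 0, "dy": 0, "dz": 3, "spin": 0, "grip": 5}, {"dx": 0, "dy": 0, "dz": 6, "spin": 0, "grip": 5}, {"dx": 0, "dy": 0, "dz": 9, "spin": 0, "grip": 5}, {"dx": 0, "dy": 0, "dz": 12, "spin": 0, "grip": 5}, {"dx": 0, "dy": 0, "dz": 14, "spin": 0, "grip": 5}, {"dx": 0, "dy": 0, "dz": 15, "spin": 0, "grip": 5}, {"dx": 0, "dy": 0, "dz": 15, "spin": 0, "grip": 5}]'

```text
time_s: 7.92
tcp_pos: [0.4427, -0.3033, 0.1613]
eef_rot: [179.9, -0.3, -5.2]
contact_force: [-0.0, -0.1, -1.9]
gripper_width: 0.0118
```

The bar is held (11.8 mm opening). The two views of the "front disc" disagree on height and meet near z≈0.055, so that disc is probably part of the slotted foot rather than the post. I'll look closer with high-end contrast and also check the bar in the hand.

Run:
```python
from h import *
def pz(n,uv,z):
    q=np.load(f"pics/{n}.npz");o=q["T"][:3,3];d=q["T"][:3,:3]@np.linalg.solve(q["K"],[*uv,1.]);return o+d*(z-o[2])/d[2]
def pr(n,P):
    q=np.load(f"pics/{n}.npz");T=np.linalg.inv(q["T"]);p=q["K"]@(T[:3,:3]@np.array(P)+T[:3,3]);return p[:2]/p[2]
C=np.array([.5377,.0164]);y=np.radians(11.3);u=np.array([np.cos(y),np.sin(y)]);v=np.array([-u[1],u[0]])
p=pz("w1",(340,12.4),.101);e=p[:2]-C;print("post w1 cand car frame",e@u,e@v,"in w2",pr("w2",p))
for a,b in [(.073,0),(.080,0),(.087,0)]:
    P=[*(C+a*u+b*v),.101];print(a,b,"w1",pr("w1",P).round(1),"w2",pr("w2",P).round(1))
s=r.get_state();tp=np.array(s["tcp_pos"]);yw=np.radians(s["eef_rot"][2]);U=np.array([np.cos(yw),np.sin(yw)])
c=r.get_calibration("wrist");im=r.capture("wrist");cv2.imwrite("pics/w4.png",im);np.savez("pics/w4.npz",K=c["K"],T=c["extrinsics"])
h=pr("w4",[*(tp[:2]+.08*U),tp[2]-.0034]);print("pred hole px",h,tp,s["eef_rot"])
def st(a,lo,hi,box,sz):
    x0,y0,x1,y1=box;q=a[y0:y1,x0:x1].astype(float);q=np.clip((q-lo)/(hi-lo),0,1)*255;return cv2.resize(q.astype(np.uint8),sz,interpolation=cv2.INTER_NEAREST)
w1=cv2.imread("pics/w1.png");w2=cv2.imread("pics/w2.png")
x,yy=h.astype(int)
cv2.imwrite("pics/z2.png",np.hstack([st(w2,130,255,(305,75,345,125),(240,300)),st(w1,130,255,(320,0,355,40),(263,300)),st(im,0,200,(x-40,yy-40,x+40,yy+40),(290,300))]))
```

```text
post w1 cand car frame 0.07617604431727504 1.5701847654333642e-06 in w2 [325.6496896  110.63134704]
0.073 0 w1 [340.1  16.2] w2 [325.7 113.8]
0.08 0 w1 [339.9   7.7] w2 [325.5 106.8]
0.087 0 w1 [339.8  -0.9] w2 [325.3  99.6]
pred hole px [318.75942063 108.11685141] [ 0.44268728 -0.30333868  0.16133555] [179.93607748  -0.27920748  -5.1897008 ]
```

View pics/z2.png

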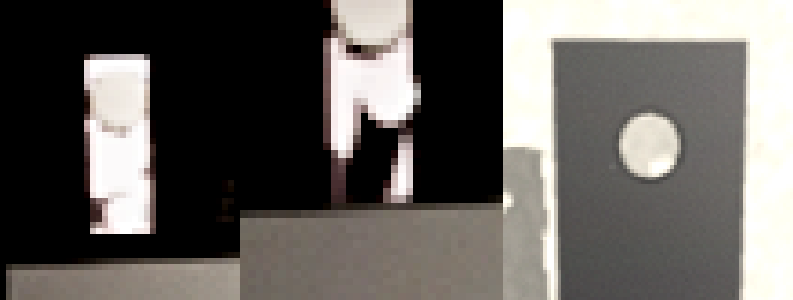

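The right panel shows the bar's hole about 1 mm ahead of nominal and 0.4 mm left. In the left and middle panels, the 7 px bright top with the dark side below it is the post: w1 ≈(340,13), w2 ≈(326,110). Both put it at car frame ≈(76, 0) mm. The grey disc is a low clamp screw ahead of it. I'll carry the bar above the car and look down through the hole.

Request:
servo_tool --targets '[{"dx": 0, "dy": 1, "dz": 1, "spin": 0, "grip": 5}, {"dx": 1, "dy": 4, "dz": 2, "spin": 0.04, "grip": 5}, {"dx": 2, "dy": 8, "dz": 2.5, "spin": 0.08, "grip": 5}, {"dx": 4, "dy": 12, "dz": 2.5, "spin": 0.13, "grip": 5}, {"dx": 5, "dy": 16, "dz": 2.5, "spin": 0.18, "grip": 5}, {"dx": 6, "dy": 20, "dz": 2.5, "spin": 0.23, "grip": 5}, {"dx": 7, "dy": 24, "dz": 2.5, "spin": 0.28, "grip": 5}, {"dx": 8, "dy": 28, "dz": 2.5, "spin": 0.29, "grip": 5}, {"dx": 9, "dy": 31, "dz": 2.5, "spin": 0.29, "grip": 5}, {"dx": 9.04, "dy": 31.8, "dz": 2.5, "spin": 0.29, "grip": 5}]'

```text
time_s: 8.8
tcp_pos: [0.5325, 0.0194, 0.1822]
eef_rot: [180.0, 0.1, 11.6]
contact_force: [0.5, -0.6, 0.0]
gripper_width: 0.0115
```

Request:
servo_tool --targets '[{"dx": 0, "dy": 0, "dz": 0, "spin": 0, "grip": 5}, {"dx": 0, "dy": 0, "dz": -1, "spin": 0, "grip": 5}, {"dx": 0, "dy": 0, "dz": -2, "spin": 0, "grip": 5}, {"dx": 0, "dy": 0, "dz": -3, "spin": 0, "grip": 5}, {"dx": 0, "dy": 0, "dz": -4, "spin": 0, "grip": 5}, {"dx": 0, "dy": 0, "dz": -5, "spin": 0, "grip": 5}, {"dx": 0, "dy": 0, "dz": -5.5, "spin": 0, "grip": 5}, {"dx": 0, "dy": 0, "dz": -5.5, "spin": 0, "grip": 5}, {"dx": 0, "dy": 0, "dz": -5.5, "spin": 0, "grip": 5}, {"dx": 0, "dy": 0, "dz": -5.5, "spin": 0, "grip": 5}]'

```text
time_s: 9.63
tcp_pos: [0.5322, 0.0151, 0.1288]
eef_rot: [180.0, -0.0, 11.4]
contact_force: [0.2, -0.4, 0.5]
gripper_width: 0.0118
```

```bash
cat > look.py <<'E'
from h import *
import sys
s=r.get_state();tp=np.array(s["tcp_pos"]);print(s["time_s"],tp.round(4),np.round(s["eef_rot"],2),np.round(s["contact_force"],1),np.round(s["moment"],2),s["gripper_width"])
c=r.get_calibration("wrist");im=r.capture("wrist");n=sys.argv[1];cv2.imwrite(f"pics/{n}.png",im);np.savez(f"pics/{n}.npz",K=c["K"],T=c["extrinsics"])
x0,y0=270,50;q=im[y0:y0+110,x0:x0+100]
cv2.imwrite(f"pics/{n}b.png",np.hstack([cv2.resize(np.clip(255*(q/255.)**g,0,255).astype(np.uint8),(400,440),interpolation=cv2.INTER_NEAREST) for g in (.5,1.3)]))
E
python3 look.py w5
```

```text
9.6333 [0.5322 0.0151 0.1288] [ 1.800e+02 -4.000e-02  1.141e+01] [ 0.2 -0.4  0.5] [-0.03 -0.05  0.02] 0.01175671277515741
```

View pics/w5b.png

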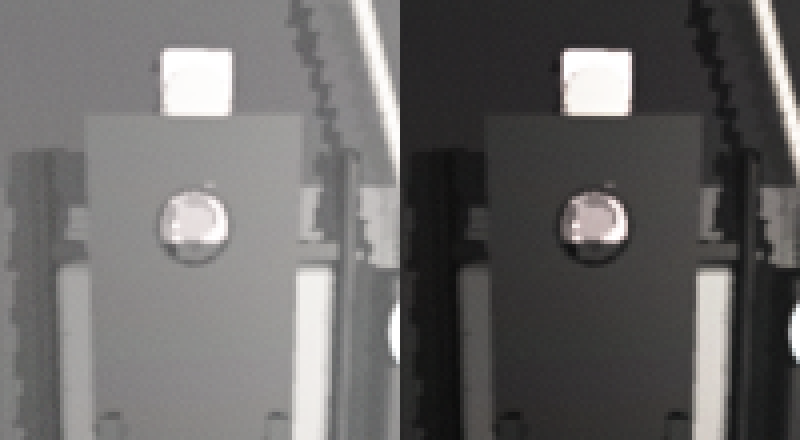

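The post's top shows through the hole: hole centre at zoom (194,227) and post disc at about (200,215). I'll turn that offset into millimetres.

Run:
```python
from h import *
q=np.load("pics/w5.npz")
def pz(uv,z):
    uv=((uv[0]+.5)/4-.5+270,(uv[1]+.5)/4-.5+50);o=q["T"][:3,3];d=q["T"][:3,:3]@np.linalg.solve(q["K"],[*uv,1.]);return (o+d*(z-o[2])/d[2])[:2]
h=pz((194,227),.1254);p=pz((200,215),.101);y=np.radians(11.3);u=np.array([np.cos(y),np.sin(y)]);v=np.array([-u[1],u[0]])
print("hole",h,"post",p,"shift mm world",(p-h)*1e3,"fwd",(p-h)@u*1e3,"left",(p-h)@v*1e3)
print("hole dia",np.linalg.norm(pz((161,227),.1254)-pz((228,227),.1254)),"post dia",np.linalg.norm(pz((180,215),.101)-pz((219,215),.101)))
s=r.get_state();print("hole wrt tcp",(h-np.array(s["tcp_pos"])[:2])@u,(h-np.array(s["tcp_pos"])[:2])@v)
C=np.array([.5377,.0164]);print("post car",(p-C)@u,(p-C)@v)
im=cv2.imread("pics/w5.png")[96:118,308:332].mean(2).astype(int);print("\n".join(" ".join(f"{k:3d}" for k in row) for row in im))
```

```text
hole [0.61153675 0.03141524] post [0.61325058 0.03081881] shift mm world [ 1.71382579 -0.59643173] fwd 1.5637341991657234 left -0.9206872526053429
hole dia 0.008850573163597436 post dia 0.005913868737293832
hole wrt tcp 0.08090016128148063 0.000377804558680549
post car 0.07691131310432313 -0.0006645448909758498
 84  84  83  84  84  86  84  82  80  79  79  78  84 113 126 111  93  91  92  91  93  95  92  94
 83  83  83  83  84  81  76  70  85  80  91  87  75  82  85  86  91  91  92  92  93  92  94  92
 82  82  82  83  77  76  86 111 142 133 152 145 122 111  91  81  83  90  90  92  91  92  93  93
 82  80  83  78  89 135 164 187 177 151 150 149 164 174 181 149  96  84  89  92  92  93  94  92
 82  83  77  73 129 198 205 184 162 149 148 148 150 158 228 238 171  96  81  91  91  94  94  93
 82  79  65  85 124 149 186 200 183 166 161 165 165 157 178 236 240 162  78  85  90  91  94  93
 83  70  65 113 123 134 182 202 200 199 200 202 199 182 166 184 243 218  94  76  90  92  93  93
 81  63  67 118 119 131 180 202 200 198 201 203 202 199 196 168 236 236 133  79  91  91  92  92
 78  63  91 129 125
[... 624 characters left out ...]
 101  62  74  90  91  91  91
 79  71  55  41  37  44  76  87  82  76  71  69  83  92  90  93  84  60  62  86  91  92  93  91
 80  80  70  53  33  34  64  81  83  80  71  75  81  86  84  78  64  57  76  89  90  91  93  92
 79  82  78  64  43  37  64  83  84  83  81  82  86  82  76  68  61  76  88  90  93  91  92  91
 81  82  78  75  65  52  54  70  72  75  76  79  76  63  48  57  78  87  90  90  89  90  92  91
 79  79  80  81  79  72  61  55  47  47  52  54  50  51  63  75  87  91  88  88  90  90  91  92
 80  80  81  81  82  82  83  76  67  58  61  64  69  78  86  87  89  89  90  89  91  90  91  91
 78  79  81  82  81  81  83  83  84  83  83  86  86  86  89  86  88  87  89  88  90  89  88  91
```

The disc's position from the oblique views (car x≈76 mm) and from straight above (≈77 mm) agrees with a top at z≈0.10, so it is the post. Correction: about 0.8 mm forward and 0.5 mm right. I'll descend to just past the rear post's top (underside ≈0.107) and check forces.

Request:
servo_tool --targets '[{"dx": 0.04, "dy": -0.02, "dz": -0.2, "spin": 0, "grip": 5}, {"dx": 0.09, "dy": -0.03, "dz": -0.4, "spin": 0, "grip": 5}, {"dx": 0.09, "dy": -0.03, "dz": -0.6, "spin": 0, "grip": 5}, {"dx": 0.09, "dy": -0.03, "dz": -0.8, "spin": 0, "grip": 5}, {"dx": 0.09, "dy": -0.03, "dz": -0.95, "spin": 0, "grip": 5}, {"dx": 0.09, "dy": -0.03, "dz": -1.1, "spin": 0, "grip": 5}, {"dx": 0.09, "dy": -0.03, "dz": -1.2, "spin": 0, "grip": 5}, {"dx": 0.09, "dy": -0.03, "dz": -1.3, "spin": 0, "grip": 5}, {"dx": 0.09, "dy": -0.03, "dz": -1.3, "spin": 0, "grip": 5}, {"dx": 0.09, "dy": -0.03, "dz": -1.3, "spin": 0, "grip": 5}]'

```text
time_s: 10.52
tcp_pos: [0.5327, 0.0148, 0.1154]
eef_rot: [180.0, 0.0, 11.4]
contact_force: [0.9, 0.2, -0.3]
gripper_width: 0.0118
```

```bash
python3 look.py w6
python3 - <<'E'
import cv2
im=cv2.imread("pics/w6.png")[92:122,302:336].mean(2).astype(int);print("\n".join(" ".join(f"{k:3d}" for k in row) for row in im))
E
```

```text
10.5167 [0.5327 0.0148 0.1154] [180.     0.    11.41] [ 0.9  0.2 -0.3] [-0.03 -0.05 -0.01] 0.011752208131914759
 79  81  82  81  83  83  83  86  86  84  88  85  87  87  88  88  87  89  89  90  91  91  90  93  93  92  94  96  96  94  95  97  97  97
 80  81  82  83  84  85  82  86  85  87  84  88  86  87  88  87  87  88  88  90  92  91  91  89  90  95  95  94  94  96  95  95  99  96
 80  81  81  82  84  83  83  83  84  84  85  84  85  87  88  87  87  91  90  89  91  92  92  93  92  91  95  95  94  95  94  95  98  99
 82  80  83  84  84  84  84  83  85  86  84  85  87  87  87  87  87  88  89  90  91  92  92  92  93  93  95  94  93  96  96  97  96  95
 80  81  82  82  82  85  83  83  85  86  87  86  86  82  79  81  81  80  82  87  90  91  92  90  94  92  94  94  94  96  97  97  96  96
 81  82  82  81  82  80  85  85  84  87  86  81  75  63  63  75 112 102  78  84  82  86  91  92  93  95  95  95  95  97  93  95  97  98
 79  81  82  83  82  82  83  85  84  84  76  66  62  80 104 135 192 170 146 145 109  82  84  91  92  93  95  93  95  95  97  97  97  97
 79  81  82  83  83  83  86  83  83 
[... 2391 characters left out ...]
  92  94  93  93  94
 75  78  79  81  78  79  82  80  81  80  82  83  85  84  84  83  85  85  86  88  89  91  87  89  91  90  91  92  92  92  93  93  94  94
 77  80  78  80  79  78  80  82  79  82  80  83  85  85  84  87  86  84  87  86  87  88  89  89  90  89  90  93  91  92  92  94  96  97
 77  75  79  78  78  80  78  80  82  81  83  83  81  84  83  84  85  85  85  86  86  88  89  86  88  91  90  92  90  91  93  94  93  93
 76  78  77  78  79  79  79  79  79  80  82  80  83  82  84  83  85  85  85  87  87  89  87  86  90  88  89  89  91  90  94  94  93  94
 74  78  75  80  76  78  77  79  81  80  81  81  82  81  82  83  84  82  84  86  84  86  87  87  89  89  89  90  89  90  90  92  93  92
```

No contact force, so the fork is astride or just at the level of the rear post's top. The post now shows as an 11.8 px (7 mm) disc centred near (317.4,104.7), and the hole is at (317.9,106.4). With parallax, the post is about 0.9 mm forward and 0.3 mm left, so I'll correct and ease down 4 mm.

Request:
servo_tool --targets '[{"dx": 0.03, "dy": 0.02, "dz": 0, "spin": 0, "grip": 5}, {"dx": 0.06, "dy": 0.04, "dz": 0, "spin": 0, "grip": 5}, {"dx": 0.09, "dy": 0.05, "dz": 0, "spin": 0, "grip": 5}, {"dx": 0.09, "dy": 0.05, "dz": -0.1, "spin": 0, "grip": 5}, {"dx": 0.09, "dy": 0.05, "dz": -0.2, "spin": 0, "grip": 5}, {"dx": 0.09, "dy": 0.05, "dz": -0.3, "spin": 0, "grip": 5}, {"dx": 0.09, "dy": 0.05, "dz": -0.4, "spin": 0, "grip": 5}, {"dx": 0.09, "dy": 0.05, "dz": -0.4, "spin": 0, "grip": 5}, {"dx": 0.09, "dy": 0.05, "dz": -0.4, "spin": 0, "grip": 5}, {"dx": 0.09, "dy": 0.05, "dz": -0.4, "spin": 0, "grip": 5}]'

```text
time_s: 11.4
tcp_pos: [0.5336, 0.0153, 0.1114]
eef_rot: [180.0, 0.0, 11.4]
contact_force: [-0.5, 0.1, -0.4]
gripper_width: 0.0116
```

```bash
python3 look.py w7
python3 - <<'E'
import cv2
im=cv2.imread("pics/w7.png")[94:118,306:330].mean(2).astype(int);print("\n".join(" ".join(f"{k:3d}" for k in row) for row in im))
E
```

```text
11.4 [0.5336 0.0153 0.1114] [180.     0.    11.41] [-0.5  0.1 -0.4] [-0.08 -0.   -0.02] 0.011577997896921098
 83  84  86  85  83  88  84  88  92  89  89  91  89  89  91  92  92  92  92  92  92  95  95  95
 84  85  84  85  88  87  88  92  93  89  88  89  91  91  90  92  91  92  92  93  93  97  94  96
 82  84  87  86  87  87  92  99  97  89  84  80  82  81  84  90  92  93  95  95  96  95  95  96
 84  85  87  86  85  87  85  85  79  69  68  68  70  67  67  78  83  87  92  94  94  94  94  95
 83  83  85  84  86  86  81  71  61  73  96 106 114 106  93 118 111  85  86  92  94  96  94  96
 84  83  85  85  84  79  71  81 100 128 150 154 154 149 155 218 225 159  98  88  94  95  96  94
 84  84  83  85  80  75  94 129 150 173 209 229 232 203 170 239 255 248 179 101  85  94  94  96
 82  83  86  83  69  90 130 152 192 242 255 255 255 252 202 222 248 255 249 168  82  86  94  96
 84  85  85  75  69 116 147 191 252 255 255 255 255 254 245 242 244 252 255 230 100  79  93  95
 81  84  84  67  69 116 163 246 255 255 255 255 255 255 255 255 254 250 254 243 149  82  90  96
 84  85  82  65  93 121 199 255
[... 612 characters left out ...]
 244 255 248 118  77  90  93
 81  82  81  71  62 106 147 202 253 255 255 255 255 255 255 251 231 255 255 239 106  85  92  94
 81  82  84  81  75  77 109 136 190 242 255 255 255 255 255 239 234 255 243 123  79  90  94  93
 81  80  83  84  83  67  56  61  76  94 135 201 205 163 131  94 107 139 110  78  89  94  94  92
 81  82  81  81  84  78  66  50  39  36  40  57  56  44  36  35  41  56  76  86  92  93  93  95
 82  82  83  84  82  84  84  71  59  51  44  36  35  40  43  52  65  81  88  93  92  94  92  94
 81  81  83  82  85  80  85  85  85  80  69  62  62  68  71  81  90  90  90  91  91  94  92  91
 79  79  81  81  83  81  83  82  85  88  86  87  88  87  88  87  91  91  90  91  91  92  93  92
```

The hole and post are now concentric within about 0.3 mm, with no forces. I'll ease down another 5 mm, which passes the post's top.

Request:
servo_tool --targets '[{"dx": 0, "dy": 0.02, "dz": 0, "spin": 0, "grip": 5}, {"dx": 0, "dy": 0.02, "dz": -0.1, "spin": 0, "grip": 5}, {"dx": 0, "dy": 0.02, "dz": -0.15, "spin": 0, "grip": 5}, {"dx": 0, "dy": 0.02, "dz": -0.2, "spin": 0, "grip": 5}, {"dx": 0, "dy": 0.02, "dz": -0.25, "spin": 0, "grip": 5}, {"dx": 0, "dy": 0.02, "dz": -0.3, "spin": 0, "grip": 5}, {"dx": 0, "dy": 0.02, "dz": -0.35, "spin": 0, "grip": 5}, {"dx": 0, "dy": 0.02, "dz": -0.4, "spin": 0, "grip": 5}, {"dx": 0, "dy": 0.02, "dz": -0.4, "spin": 0, "grip": 5}, {"dx": 0, "dy": 0.02, "dz": -0.4, "spin": 0, "grip": 5}]'

```text
time_s: 12.28
tcp_pos: [0.5336, 0.0155, 0.1074]
eef_rot: [-180.0, 0.0, 11.4]
contact_force: [0.3, -0.1, 0.4]
gripper_width: 0.0118
```

Run:
```python
from plant import r
s=r.get_state();print(s["tcp_pos"],s["eef_rot"],s["contact_force"],s["moment"],s["gripper_width"])
```

```text
[0.53362098 0.01553221 0.10740419] [-1.79999619e+02  2.26282239e-03  1.14111308e+01] [ 0.32138937 -0.11977562  0.41921163] [-0.08146994 -0.04041355 -0.03002671] 0.011806448904439415
```

No contact at underside ≈0.099. I'll go on in small steps.

Request:
servo_tool --targets '[{"dx": 0, "dy": 0, "dz": -0.05, "spin": 0, "grip": 5}, {"dx": 0, "dy": 0, "dz": -0.1, "spin": 0, "grip": 5}, {"dx": 0, "dy": 0, "dz": -0.15, "spin": 0, "grip": 5}, {"dx": 0, "dy": 0, "dz": -0.2, "spin": 0, "grip": 5}, {"dx": 0, "dy": 0, "dz": -0.25, "spin": 0, "grip": 5}, {"dx": 0, "dy": 0, "dz": -0.3, "spin": 0, "grip": 5}, {"dx": 0, "dy": 0, "dz": -0.35, "spin": 0, "grip": 5}, {"dx": 0, "dy": 0, "dz": -0.4, "spin": 0, "grip": 5}, {"dx": 0, "dy": 0, "dz": -0.4, "spin": 0, "grip": 5}, {"dx": 0, "dy": 0, "dz": -0.4, "spin": 0, "grip": 5}]'

```text
time_s: 13.12
tcp_pos: [0.5336, 0.0155, 0.1034]
eef_rot: [180.0, 0.0, 11.4]
contact_force: [-0.1, 0.3, 0.4]
gripper_width: 0.0124
```

```bash
python3 look.py w8
python3 - <<'E'
import cv2
im=cv2.imread("pics/w8.png")[94:118,306:330].mean(2).astype(int);print("\n".join(" ".join(f"{k:3d}" for k in row) for row in im))
E
```

```text
13.1167 [0.5336 0.0155 0.1034] [180.     0.    11.42] [-0.1  0.3  0.4] [-0.02  0.    0.  ] 0.012415036035858164
 85  87  86  87  88  87  87  88  86  88  91  88  91  91  91  93  93  91  93  95  94  95  97  96
 85  85  84  88  87  87  90  91  89  90  89  91  93  91  90  95  92  93  94  96  96  96  96  95
 85  87  86  86  88  90  94  94  88  85  83  83  80  84  86  92  93  94  95  97  95  94  96  96
 84  85  85  85  88  86  87  84  78  69  69  69  71  67  68  78  83  89  94  95  94  96  95  97
 83  86  86  87  88  85  81  71  62  75  97 108 118 108  91  80  69  75  88  93  96  97  97  94
 85  86  87  86  86  82  73  84 101 131 152 155 163 161 153 135 106  77  76  87  93  95  96  97
 85  84  87  86  81  73  94 131 150 175 211 230 241 239 223 192 161 126 108  98  88  96  96  97
 86  86  87  83  71  93 132 151 190 242 255 255 255 255 255 255 232 176 193 158  85  91  96  97
 83  85  84  75  70 119 149 191 249 255 255 255 255 255 255 255 255 240 248 227  98  83  95  96
 85  86  84  68  71 117 162 245 255 255 255 255 255 255 255 255 255 255 254 242 147  82  92  97
 85  86  82  62  93 123 190 
[... 615 characters left out ...]
 255 242 126  66  81  95  96
 84  84  83  75  64 107 150 208 254 255 255 255 255 255 255 255 255 251 172 108  84  89  95  95
 83  84  81  84  75  82 114 146 202 254 255 255 255 255 255 255 248 173 103  70  81  89  95  95
 82  82  83  85  82  69  67  83  99 142 209 254 255 255 240 173 116  87  70  78  91  94  95  95
 82  83  80  86  81  79  69  52  43  47  65  94 112 100  74  46  43  57  79  91  94  94  97  94
 80  81  83  85  84  84  82  72  57  52  43  37  36  38  42  51  63  80  92  94  94  93  94  95
 81  82  83  85  84  85  86  84  85  82  70  62  62  69  70  81  90  93  93  94  93  94  95  94
 81  84  84  84  83  84  84  86  87  87  85  85  85  87  91  91  91  92  91  91  91  93  95  93
```

Underside ≈0.095, with the post well inside the hole, concentric and no force. Lowering the remaining ~11 mm in two steps.

Request:
servo_tool --targets '[{"dx": 0, "dy": 0, "dz": -0.1, "spin": 0, "grip": 5}, {"dx": 0, "dy": 0, "dz": -0.2, "spin": 0, "grip": 5}, {"dx": 0, "dy": 0, "dz": -0.3, "spin": 0, "grip": 5}, {"dx": 0, "dy": 0, "dz": -0.4, "spin": 0, "grip": 5}, {"dx": 0, "dy": 0, "dz": -0.5, "spin": 0, "grip": 5}, {"dx": 0, "dy": 0, "dz": -0.6, "spin": 0, "grip": 5}, {"dx": 0, "dy": 0, "dz": -0.7, "spin": 0, "grip": 5}, {"dx": 0, "dy": 0, "dz": -0.8, "spin": 0, "grip": 5}, {"dx": 0, "dy": 0, "dz": -0.85, "spin": 0, "grip": 5}, {"dx": 0, "dy": 0, "dz": -0.85, "spin": 0, "grip": 5}]'

```text
time_s: 14.0
tcp_pos: [0.5336, 0.0155, 0.0948]
eef_rot: [180.0, 0.0, 11.4]
contact_force: [0.3, -0.0, -0.1]
gripper_width: 0.012
```

Request:
servo_tool --targets '[{"dx": 0, "dy": 0, "dz": -0.02, "spin": 0, "grip": 5}, {"dx": 0, "dy": 0, "dz": -0.05, "spin": 0, "grip": 5}, {"dx": 0, "dy": 0, "dz": -0.08, "spin": 0, "grip": 5}, {"dx": 0, "dy": 0, "dz": -0.11, "spin": 0, "grip": 5}, {"dx": 0, "dy": 0, "dz": -0.14, "spin": 0, "grip": 5}, {"dx": 0, "dy": 0, "dz": -0.16, "spin": 0, "grip": 5}, {"dx": 0, "dy": 0, "dz": -0.18, "spin": 0, "grip": 5}, {"dx": 0, "dy": 0, "dz": -0.2, "spin": 0, "grip": 5}, {"dx": 0, "dy": 0, "dz": -0.2, "spin": 0, "grip": 5}, {"dx": 0, "dy": 0, "dz": -0.2, "spin": 0, "grip": 5}]'

```text
time_s: 14.83
tcp_pos: [0.5336, 0.0155, 0.0929]
eef_rot: [180.0, 0.0, 11.4]
contact_force: [0.1, -0.4, -1.2]
gripper_width: 0.0118
```

Request:
servo_tool --targets '[{"dx": 0, "dy": 0, "dz": -0.01, "spin": 0, "grip": 5}, {"dx": 0, "dy": 0, "dz": -0.02, "spin": 0, "grip": 5}, {"dx": 0, "dy": 0, "dz": -0.03, "spin": 0, "grip": 5}, {"dx": 0, "dy": 0, "dz": -0.04, "spin": 0, "grip": 5}, {"dx": 0, "dy": 0, "dz": -0.05, "spin": 0, "grip": 5}, {"dx": 0, "dy": 0, "dz": -0.05, "spin": 0, "grip": 5}, {"dx": 0, "dy": 0, "dz": -0.05, "spin": 0, "grip": 5}, {"dx": 0, "dy": 0, "dz": -0.05, "spin": 0, "grip": 5}, {"dx": 0, "dy": 0, "dz": -0.05, "spin": 0, "grip": 5}, {"dx": 0, "dy": 0, "dz": -0.05, "spin": 0, "grip": 5}]'

```text
time_s: 15.67
tcp_pos: [0.5336, 0.0155, 0.0924]
eef_rot: [180.0, 0.0, 11.4]
contact_force: [-0.7, -0.8, 0.7]
gripper_width: 0.0115
```

Height now matches a seated bar (underside ≈0.084) and no force has built up. I'll open a little and back straight up.

Request:
servo_tool --targets '[{"dx": 0, "dy": 0, "dz": 0, "spin": 0, "grip": 15}, {"dx": 0, "dy": 0, "dz": 0, "spin": 0, "grip": 20}, {"dx": 0, "dy": 0, "dz": 0, "spin": 0, "grip": 25}, {"dx": 0, "dy": 0, "dz": 0, "spin": 0, "grip": 30}, {"dx": 0, "dy": 0, "dz": 0, "spin": 0, "grip": 30}, {"dx": 0, "dy": 0, "dz": 0, "spin": 0, "grip": 30}, {"dx": 0, "dy": 0, "dz": 0.1, "spin": 0, "grip": 30}, {"dx": 0, "dy": 0, "dz": 0.3, "spin": 0, "grip": 30}, {"dx": 0, "dy": 0, "dz": 0.6, "spin": 0, "grip": 30}, {"dx": 0, "dy": 0, "dz": 1, "spin": 0, "grip": 30}]'

```text
time_s: 16.5
tcp_pos: [0.5335, 0.0155, 0.1026]
eef_rot: [180.0, 0.0, 11.4]
contact_force: [0.7, -0.1, -1.2]
gripper_width: 0.0264
```

Request:
servo_tool --targets '[{"dx": 0, "dy": 0, "dz": 1, "spin": 0, "grip": 30}, {"dx": 0, "dy": 0, "dz": 3, "spin": 0, "grip": 30}, {"dx": 0, "dy": 0, "dz": 6, "spin": 0, "grip": 30}, {"dx": 0, "dy": 0, "dz": 9, "spin": 0, "grip": 30}, {"dx": 0, "dy": 0, "dz": 12, "spin": 0, "grip": 30}, {"dx": -2, "dy": 0, "dz": 15, "spin": 0, "grip": 30}, {"dx": -5, "dy": 0, "dz": 16, "spin": 0, "grip": 30}, {"dx": -8, "dy": 0, "dz": 16, "spin": 0, "grip": 30}, {"dx": -9, "dy": 0, "dz": 16, "spin": 0, "grip": 30}, {"dx": -9, "dy": 0, "dz": 16, "spin": 0, "grip": 30}]'

```text
time_s: 17.33
tcp_pos: [0.4417, 0.0153, 0.2641]
eef_rot: [-179.9, -0.2, 11.5]
contact_force: [0.4, -0.8, 0.3]
gripper_width: 0.0264
```

Run:
```python
from h import *
s=r.get_state();print(s["time_s"],s["tcp_pos"],s["eef_rot"],s["contact_force"],s["gripper_width"])
c=r.get_calibration("wrist");im=r.capture("wrist");cv2.imwrite("pics/w9.png",im);np.savez("pics/w9.npz",K=c["K"],T=c["extrinsics"])
g=np.clip(255*(im/255.)**.55,0,255).astype(np.uint8)[0:240,200:440]
cv2.imwrite("pics/w9b.png",cv2.resize(g,None,fx=2.5,fy=2.5,interpolation=cv2.INTER_CUBIC))
```

```text
17.3333 [0.44171213 0.01532667 0.26407945] [-1.79930716e+02 -1.61705018e-01  1.14535956e+01] [ 0.36311509 -0.80845894  0.3334719 ] 0.026446550579675515
```

View pics/w9b.png

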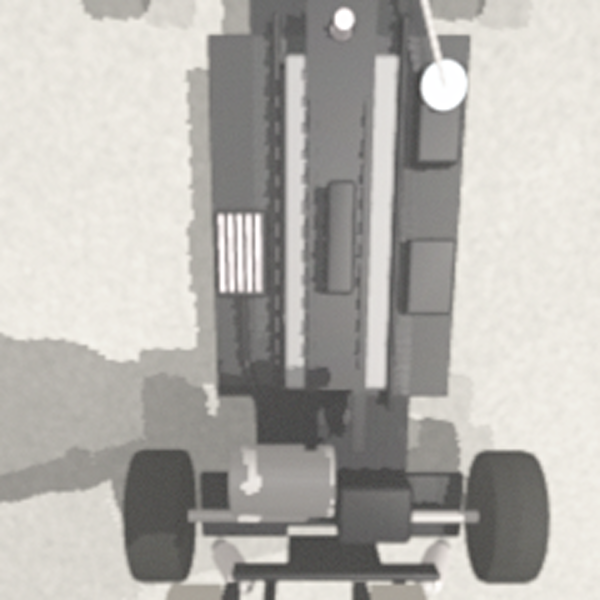

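The picture shows the bar centred along the pack, with the bright post standing up through the hole at (343,20) and the fork area around (335,420). One last enlarged crop of the fork and hole, together with a height check.

Run:
```python
from h import *
im=cv2.imread("pics/w9.png")
def z(b,g,sz):
    x0,y0,x1,y1=b;return cv2.resize(np.clip(255*1.6*(im[y0:y1,x0:x1]/255.)**g,0,255).astype(np.uint8),sz,interpolation=cv2.INTER_CUBIC)
cv2.imwrite("pics/z9.png",np.hstack([z((305,140,365,190),.5,(480,400)),z((317,0,357,50),.7,(320,400))]))
q=np.load("pics/w9.npz");T=np.linalg.inv(q["T"])
def pr(P): p=q["K"]@(T[:3,:3]@np.array(P)+T[:3,3]);p=p[:2]/p[2];return [round((p[0]-200+.5)*2.5-.5,1),round((p[1]+.5)*2.5-.5,1)]
y=np.radians(11.4);u=np.array([np.cos(y),np.sin(y)]);v=np.array([-u[1],u[0]]);B=np.array([.5336,.0155])+.0009*u
for n,a,b,h in [("grip front L",.022,.006,.109),("grip front R",.022,-.006,.109),("grip rear L",-.022,.006,.109),("grip rear R",-.022,-.006,.109),("hole",.08,0,.089),("fork R tip out",-.094,-.014,.089),("fork R root",-.064,-.008,.089),("fork L root",-.064,.008,.089),("edge L mid",0,.014,.089),("edge L x=.05",.05,.014,.089),("edge R x=.05",.05,-.014,.089),("rear post top",-.076,0,.109)]:
    print(n,pr([*(B+a*u+b*v),h]))
```

```text
grip front L [np.float64(327.6), np.float64(180.3)]
grip front R [np.float64(357.9), np.float64(180.3)]
grip rear L [np.float64(326.1), np.float64(295.0)]
grip rear R [np.float64(355.0), np.float64(295.0)]
hole [np.float64(342.7), np.float64(28.5)]
fork R tip out [np.float64(364.8), np.float64(451.6)]
fork R root [np.float64(353.7), np.float64(388.0)]
fork L root [np.float64(318.8), np.float64(388.0)]
edge L mid [np.float64(306.5), np.float64(240.3)]
edge L x=.05 [np.float64(307.2), np.float64(111.9)]
edge R x=.05 [np.float64(375.2), np.float64(112.0)]
rear post top [np.float64(338.1), np.float64(422.9)]
```

View pics/z9.png

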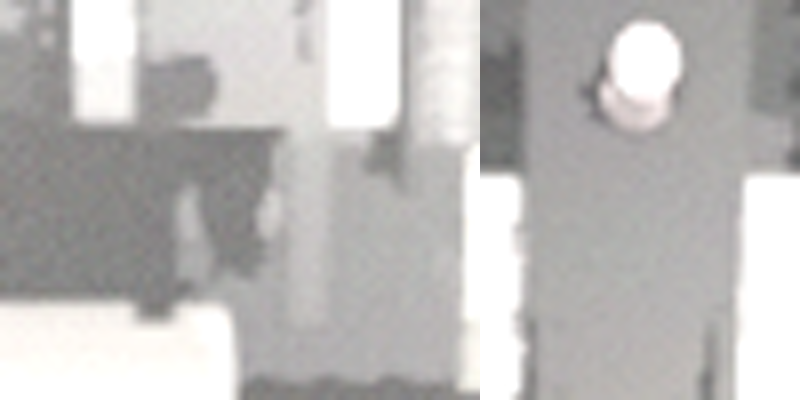

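The fork prongs and root, the grip and the hole appear within 1–4 crop pixels (about 1–2 mm) of where a flat, fully seated bar projects. For example, the right fork tip was predicted at (365,452) and seen at (365,452). The post's top stands well above the hole. Handing in.

```bash
python3 -c "
from plant import r
print(r.close_job())"
```

```text
the job is handed in; nothing more can be done
None
```

The black bar is in place: flat on the pack, fork astride the rear post, hole over the front post. I released it, backed the gripper clear and handed the job in at about 17.4 s of the 72 s allowed.

- **Finding the post:** I located the front post by looking straight down through the bar's hole with the wrist camera. I moved the bar about 1 mm at a time until hole and post lined up, so no search by feel was needed. On the way down the measured force stayed within about 1.5 N, which is the sensor's noise.
- **Last checks:** The bar's underside was at about 84 mm when I let go, which matches the pack's top. In the final picture the post stands up through the hole. The fork, grip and hole appear within 1–2 mm of where a flat, seated bar should be.
- **Disagreements:**
  - I first took a low disc on the post's foot (probably the clamp screw) for the post. Two views disagreed on its height, so I corrected this before lowering the bar.
  - My first hole-to-post offset was about 1 mm off, and a closer look fixed it.
  - The rear post measured 3–4 mm nearer the car's middle than the text says, which is within the fork's 10 mm of room.
  - In the last picture the left fork prong and the rear post are in shadow. That the fork sits astride the post rests on the right prong, the fork's root and the absence of force while lowering.

The arm did not go near the driver, jar or mouse, but I did not take a picture of them at the end.

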